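# Swing the filter funnel over the round flask and lock it

### The arm

A 6-joint arm with a two-finger parallel gripper is mounted at the origin on the work surface. World frame = base frame: x ahead of the robot, y to its left, z up, the work surface at z = 0. Lengths are in m, angles in rad, forces in N, time in s.
With the tool pointing down it reaches from about 0.3 to 0.775 m from the base axis. Payload 14.6 kg.
Tool frame: the origin (TCP) lies on the centre line of the jaws, within the pads' length; the fingertips stand 19 mm ahead of it and the grasp point (between the pads) is the TCP; z points along the fingers, y is the direction in which the jaws open and shut (so a half turn about z gives the same grasp; the last joint's range is limited). The gripper opens to 94 mm and grips with 3 to 60 N. Pads are 16 mm wide; open, the fingers measure 119 mm over their backs; the gripper's body (75 mm by 177 mm) begins 78 mm behind the grasp point.
Start: joints at [-1.294, 0.3, 1.521, -0, 1.321, -0.067], TCP at [0.185, -0.518, 0.224] pointing down, gripper open.
Joint ranges: [-3.03, 3.03], [-0.79, 2.21], [0.23, 2.52], [-1.04, 4.18], [0, 3.07], [-2.55, 2.55]. Speed limits (rad/s): [2.22, 2.22, 2.57, 3.14, 3.14, 3.14].

### API

Orientations are given as [roll, pitch, yaw] about the fixed x, y, z axes, in that order (R = Rz(yaw) Ry(pitch) Rx(roll)).
In Python, from station import ctrl gives the robot as it stands. The module is installed in compiled form; this text tells all that it offers.
- The arm moves only by the shell command python3 -m creep 'ROWS' [FORCE]. ROWS is a JSON object of lists of equal length, an entry for each row: "translation": the shift along the world's x, y, z in mm, a list of three; "yaw": the turn about the world's z in rad; "gripper": the closure in counts, from 0 (fully open) to 255 (shut). A call has 1 to 5 rows; each row is the pose to reach, as a shift and turn from the pose measured when the call began; what a row does not reach only later rows make up. A row lasts 1/12 s, in which the tool goes at most 41.7 mm and 7.16 degrees, less where a joint would pass 70% of its speed; a pose out of reach is approached as far as the arm can. A call with a gripper value outside its range is refused whole. The fingers move at their own pace and stop on an object; FORCE is the grip in N (left out, the last holds). Time passes only in rows, so rows that repeat a pose let the fingers close. It gives the time, the measured TCP pose, the force and the opening at its end, in the units of the state.
- ctrl.get_obs(): the state, without advancing time (a new reading comes with each control period).
- ctrl.camera(name): name is "side" or "top" or "wrist"; returns a dict with "pixels" (400x640x3 uint8, red, green, blue), "depth" (400x640 float32, m along the optical axis (not along the pixel's ray), 0 where there is no reading), "fx", "fy", "cx", "cy" (pixels), "R" (3x3) and "t" (3): a world point X has camera coordinates R X + t; the wrist camera has in their place "tool_from_camera" (4x4, takes a point from camera to tool coordinates, whose origin is the TCP and whose axes are the flange's). Camera axes: x right, y down, z forward; pixel columns grow to the right and rows downward; lengths in m; the calibration is good to about 2 mm. The wrist camera is an equidistant fisheye: a pixel r from the principal point sees the ray r / f radians off the axis. A picture is of the moment at which its call begins: read the wrist's pose just before it.
- ctrl.hand_in(): hands the job in, once; it reports no verdict.
The state is a dict: "time_s": time; "qpos": joint angles; "joint_vel": joint speeds; "tau": joint torques, N m; "ee_pos": TCP position; "eef_rot": TCP orientation; "force": force on the tool from outside, world axes, zero at the start; "moment": the same for the moment, N m; "grip_width": finger opening in m.
Only numpy, scipy, OpenCV 4.12 (cv2) and the standard library are available. Lean on these libraries where they do the work, as an engineer would, in place of code of your own. Each camera call takes 0.05 s, during which the arm holds its last target. There are 200 camera calls.

### The job

On the funnel stand, push the swing arm round with a finger until the funnel's stem is centred over the mouth of the round long-necked flask, and let it come to rest there. Then push the lock lever on top of the pillar all the way round to its stop, leaving the funnel where it is. Only the arm and the lever are to be touched: do not lift, bump or shift any of the glassware or other things on the bench.

Things in the scene. Friction and masses are not known exactly. Their poses are not given: they have to be found in the camera images.
- pillar_axis (a point): point on the upright axis of the funnel stand, 200 mm above the bench, at the height of the middle of the swing arm. The stand is fixed: a dark round base plate (180 mm across, 12 mm thick), a steel pillar 20 mm thick, on it the swing arm and on top the lock lever; highest point 246 mm above the bench. Swing arm and lock lever both turn about this vertical axis, independently.
- swing_arm (a joint): turn of the swing arm about the pillar axis, rad, counter-clockwise from above is positive, from -1.65 to 1.4 (stops). At 0 the arm points to the -x side of the stand, which faces the robot (give or take the stand's own small yaw); it starts parked at -1.5 to -1.2, pointing to the robot's left, with the flask always on its positive (counter-clockwise) side. It is stiff (about 1.4 N at 100 mm from the axis) and stays where it is left.
- bar_mid (a point): point on the middle of the swing arm's flat bar, 105 mm from the pillar axis, 200 mm above the bench: a good place to push. The aluminium bar is 8 mm wide and 24 mm tall (188 to 212 mm above the bench) and runs straight out from the pillar; a bare length of it lies from 20 to 150 mm from the axis. Beyond it the bar carries a 72 mm holder ring with a white funnel (66 mm across, rim 222 mm above the bench), centred 190 mm from the axis.
- stem_tip (a point): lower end of the funnel's stem (8 mm thick), 190 mm from the pillar axis, 157 mm above the bench; it turns with the swing arm.
- lock_lever (a joint): turn of the lock lever about the pillar axis, rad, counter-clockwise from above is positive: 0 is unlocked (lever points to the robot's right, -y), 1.57 is the stop, locked (lever points away from the robot, +x), give or take the stand's yaw. Starts at 0 to 0.25. Needs about 1.4 N at 50 mm from the axis and stays where it is left. In this model locking does not really hold the arm; the arm stays by its own stiffness.
- lever_knob (a point): centre of the black ball (19 mm) at the end of the lock lever, 78 mm from the pillar axis, 236 mm above the bench. The dark lever bar is 10 mm wide, 12 mm tall (230 to 242 mm above the bench) and runs straight from the axis to the ball.
- flask_mouth (a point): centre of the mouth of the round long-necked glass flask, at the rim: 147 mm above the bench (10 mm under the stem tip). Round belly 70 mm, long straight neck 31 mm outside, mouth 26 mm inside, 139 mm tall in all. It stands loose on one of the three places of the grey arc-shaped board round the stand, about 190 mm from the pillar axis; which place varies.
- conical_mouth (a point): centre of the mouth of the conical glass flask (base 78 mm, neck 38 mm, 99 mm tall), loose on another place of the board; not the target.
- beaker_rim (a point): centre of the rim of the glass beaker (66 mm wide, 85 mm tall), loose on another place of the board; not the target.
- board: flat grey arc-shaped board on the bench, 6 to 8 mm thick, with three round places 190 mm from the pillar axis, 0.72 rad apart; fixed. Its origin lies on the pillar axis at bench height; its -x axis points to the middle place.
- vial: small amber bottle (28 mm wide, 60 mm tall), loose on the stand's base plate behind the pillar; origin under its centre.
- jar_a: large amber glass jar with black cap (100 mm wide, 170 mm tall), loose, to the left; origin under its centre.
- jar_b: amber glass jar with black cap (90 mm wide, 150 mm tall), loose, to the left; origin under its centre.
- bowl: white porcelain bowl (100 mm wide, 40 mm tall), loose, to the right; origin under its centre.
- spatula: steel spatula 180 mm long, lying loose on the bench to the right; origin about its middle.
There are look-alikes about, which are no part of the job. Leave any yellow look-alike of the part that bears flask_mouth alone.

How it is judged:
On the way:
1. the funnel's stem is over the round flask's mouth and at rest, the lock lever still unlocked (horizontal distance between stem_tip and flask_mouth below 0.011 m and velocity of joint swing_arm between -0.03 and 0.03 rad/s and value of joint lock_lever below 0.5 rad), for 0.2 s.
At the end, for the whole second after the job is handed in: The stem tip is within 11 mm (horizontally) of the centre of the round flask's mouth and at rest, the lock lever is within 0.15 rad of its stop (above 1.42), the flask stands upright, the three glasses on the board have moved less than 15 mm and the other loose things less than 25 mm (horizontal distance between stem_tip and flask_mouth below 0.011 m and value of joint lock_lever above 1.42 rad and velocity of joint swing_arm between -0.03 and 0.03 rad/s and angle between flask_mouth's own z axis and vertical below 0.1 rad and distance of each of flask_mouth, conical_mouth, beaker_rim from where it was at the start of the episode below 0.015 m and distance of each of jar_a, jar_b, bowl, vial, spatula from where it was at the start of the episode below 0.025 m); the robot touches nothing.
It fails at once if a glass on the board is lifted, tipped or shifted (by 15 mm or more) (distance of any of flask_mouth, conical_mouth, beaker_rim from where it was at the start of the episode above 0.015 m).
It fails at once if another loose thing is lifted, knocked or shifted (by 25 mm or more) (distance of any of jar_a, jar_b, bowl, vial, spatula from where it was at the start of the episode above 0.025 m).
It also fails if it takes over 58 s, if anything falls off the work surface, if the arm or the gripper's body presses on something with over 40 N, if the wrist force passes 120 N, or if a joint passes its speed limit or range.

## Working session

There is one attempt and no reset: what is moved stays moved. The work goes in short steps, Python scripts to look and compute and a shell command to move; the robot and the scene stay as the last step left them, time stands still between calls to the robot, and variables do not carry over. Pictures are saved under pics/ and viewed, about 8 in all and at most 12, crops included, and the job is handed in when it is done.

```bash
mkdir -p pics; cat > h.py <<'E'
import numpy as np,cv2
from station import ctrl
def snap(n):
    c=ctrl.camera(n); np.savez(f'pics/{n}.npz',**c); return c
def cloud(c):
    d=c['depth'];v,u=np.indices(d.shape)
    P=np.stack([(u-c['cx'])/c['fx']*d,(v-c['cy'])/c['fy']*d,d],-1)
    return (P-c['t'])@c['R']
def save(c,f): cv2.imwrite(f,c['pixels'][...,::-1])
E
python3 - <<'E'
from h import *
for n in('top','side'):
    c=snap(n); save(c,f'pics/{n}1.png'); print(n,c['fx'],c['cx'],c['cy'],(-c['R'].T@c['t']).round(3),c['R'].round(2).tolist())
print(ctrl.get_obs())
E
```

```text
top 411.6660162994228 324.71211782098857 198.35627419895417 [0.337 0.026 1.334] [[-0.02, -1.0, 0.01], [-0.99, 0.02, -0.16], [0.16, -0.02, -0.99]]
side 438.66326488124105 311.36309624855136 197.29486388167723 [ 0.395 -1.103  0.753] [[0.99, -0.13, -0.02], [-0.08, -0.46, -0.89], [0.1, 0.88, -0.46]]
{'time_s': 0.1, 'qpos': array([-1.29360626e+00,  3.00408247e-01,  1.52154558e+00, -1.72197493e-05,
        1.32070922e+00, -6.66054991e-02]), 'joint_vel': array([ 1.32890001e-03, -6.07206511e-04, -1.50682564e-03,  1.89103394e-04,
       -6.81891162e-05,  1.66893735e-03]), 'tau': array([ 1.56680089e-03, -5.32643831e+01, -3.53285658e+01,  7.09847454e-02,
        2.34783796e-02, -7.84910458e-05]), 'ee_pos': array([ 0.18531207, -0.51759716,  0.22393582]), 'eef_rot': array([-3.14052352e+00, -5.45990077e-05,  3.43799811e-01]), 'force': array([0.25533631, 0.33785037, 0.20472368]), 'moment': array([ 0.0167191 , -0.02158845, -0.0030185 ]), 'grip_width': 0.09424661592279078}
```

View pics/top1.png

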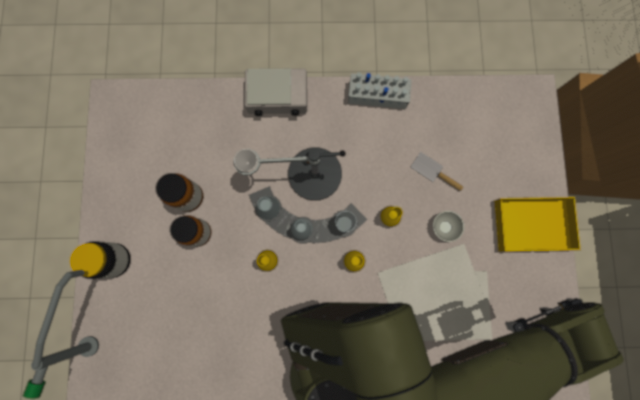

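View pics/side1.png

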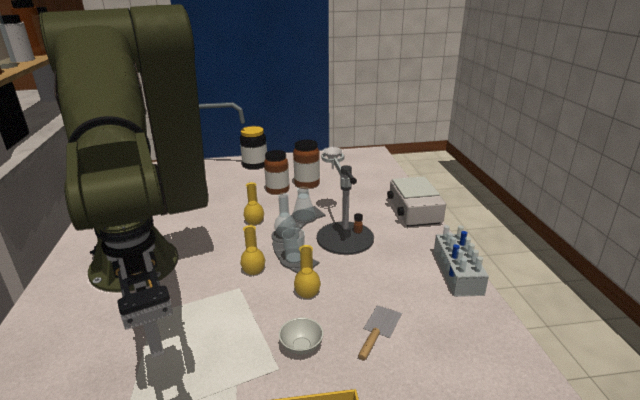

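The top view shows the pillar head at about (314,160), the funnel at (247,162), the knob at (343,153), and the glasses at (266,206), (301,229) and (343,223). The side view shows the stand at (346,175), with yellow look-alikes nearer the camera. I'll zoom in to tell the glasses apart.

```bash
python3 - <<'E'
from h import *
t=np.load('pics/top.npz');s=np.load('pics/side.npz')
a=cv2.resize(t['pixels'][130:280,225:375],None,fx=4,fy=4,interpolation=2)[...,::-1]
b=cv2.resize(s['pixels'][130:280,240:390],None,fx=4,fy=4,interpolation=2)[...,::-1]
cv2.imwrite('pics/zt.png',cv2.resize(np.hstack([a[:, :]]),(600,600)));cv2.imwrite('pics/zs.png',b)
P=cloud(t)
for n,(u,v) in dict(pillar=(314,160),funnelrim=(247,162),knob=(343,153),g1=(266,206),g2=(301,229),g3=(343,223)).items():
    w=P[v-2:v+3,u-2:u+3].reshape(-1,3); print(n,np.median(w,0).round(3),w[:,2].min().round(3),w[:,2].max().round(3))
def at(u,v,z):
    r=np.array([(u-t['cx'])/t['fx'],(v-t['cy'])/t['fy'],1])@t['R'];o=-t['R'].T@t['t'];return (o+r*(z-o[2])/r[2]).round(3)
print('pillar',at(314,160,.24),'fun',at(247,162,.222),'knob',at(343,153,.236))
E
```

```text
pillar [0.617 0.037 0.241] 0.213 0.247
funnelrim [0.626 0.228 0.189] 0.182 0.195
knob [ 0.633 -0.043  0.243] -0.003 0.251
g1 [0.513 0.187 0.082] 0.079 0.108
g2 [0.441 0.08  0.084] 0.077 0.15
g3 [ 0.464 -0.052  0.012] 0.007 0.016
pillar [0.616 0.037 0.24 ] fun [0.617 0.222 0.222] knob [ 0.635 -0.043  0.236]
```

View pics/zt.png

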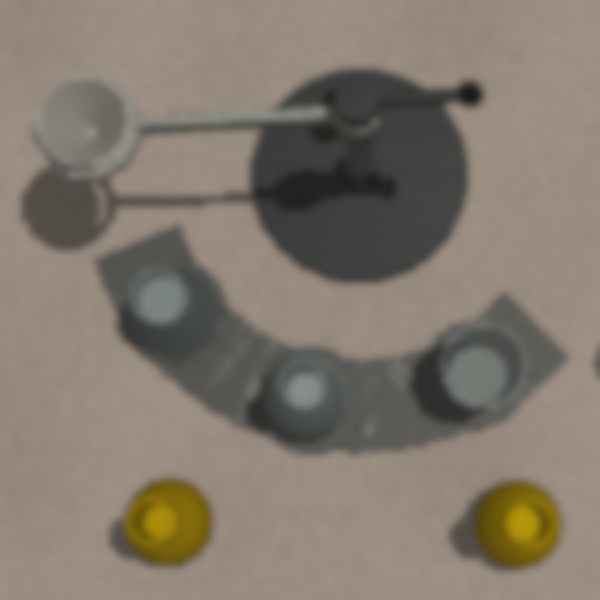

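View pics/zs.png

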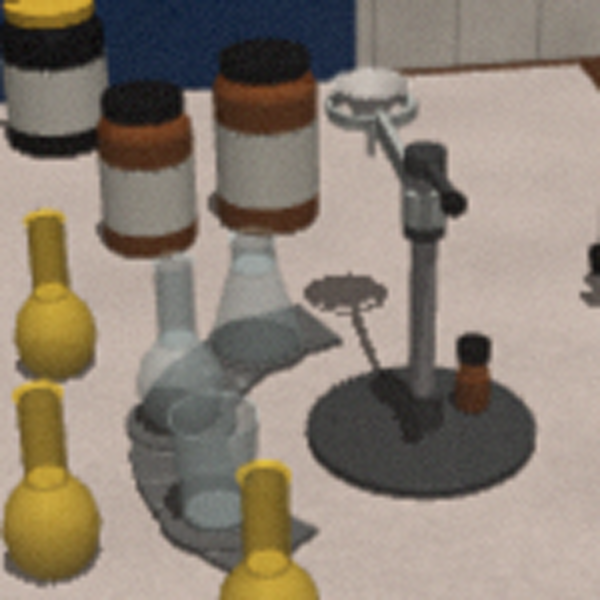

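The round long-necked flask is on the middle place: its mouth is at zoom (305,389) in the top view and (173,261) in the side view. The conical flask is on the left and the beaker on the right.

```bash
cat >> h.py <<'E'
def ray(c,u,v):
    r=np.array([(u-c['cx'])/c['fx'],(v-c['cy'])/c['fy'],1])@c['R'];return -c['R'].T@c['t'],r
def at(c,u,v,z):
    o,r=ray(c,u,v);return (o+r*(z-o[2])/r[2])
def tri(t,s,a,b):
    o1,r1=ray(t,*a);o2,r2=ray(s,*b)
    k=np.linalg.lstsq(np.c_[r1,-r2],o2-o1,rcond=None)[0];p,q=o1+k[0]*r1,o2+k[1]*r2
    return (p+q)/2,np.linalg.norm(p-q)
E
python3 - <<'E'
from h import *
t=np.load('pics/top.npz');s=np.load('pics/side.npz')
T=lambda x,y:(225+x/4-.375,130+y/4-.375); S=lambda x,y:(240+x/4-.375,130+y/4-.375)
print('plate',at(t,*T(359,175),.012),at(s,*S(421,431),.012))
print('pillartop',at(t,*T(357,100),.246))
for n,a,b,z in(('mouth',(305,389),(174,261),.147),('knob',(470,94),(455,203),.236),('fun',(87,128),(371,91),.222)):
    print(n,*tri(t,s,T(*a),S(*b)),'| top',at(t,*T(*a),z),'side',at(s,*S(*b),z))
print('stem side',at(s,*S(372,153),.157))
# bar line
for x,y in((160,125),(290,116)): print('bar',at(t,*T(x,y),.212))
for n,(x,y) in dict(con=(160,298),beak=(476,370)).items(): print(n,at(t,*T(x,y),.09))
E
```

```text
plate [0.62878958 0.0379973  0.012     ] [0.62826744 0.02207333 0.012     ]
pillartop [0.62929388 0.03659478 0.246     ]
mouth [0.44481743 0.07791243 0.14724038] 0.006052500180529695 | top [0.44180063 0.07791067 0.147     ] side [0.44787645 0.07890074 0.147     ]
knob [ 0.63573589 -0.0410727   0.23594984] 0.0011443097160038155 | top [ 0.63513176 -0.04100941  0.236     ] side [ 0.63633278 -0.04091392  0.236     ]
fun [0.62231253 0.22512834 0.21398912] 0.003598481838221388 | top [0.61843438 0.22376413 0.222     ] side [0.62082364 0.20627787 0.222     ]
stem side [0.62560286 0.2289602  0.157     ]
bar [0.62238861 0.17470589 0.212     ]
bar [0.6275603  0.08393975 0.212     ]
con [0.51805536 0.19013913 0.09      ]
beak [ 0.45912882 -0.04931431  0.09      ]
```

```bash
python3 -m creep '{"translation":[[0,0,35],[0,0,70],[10,15,105],[30,40,136],[50,70,136]],"yaw":[0,-0.05,-0.1,-0.15,-0.2],"gripper":[255,255,255,255,255]}' 20
python3 -m creep '{"translation":[[24,32,0],[48,64,0],[72,96,0],[96,128,0],[120,160,0]],"yaw":[-0.03,-0.06,-0.09,-0.09,-0.09],"gripper":[255,255,255,255,255]}'
python3 -m creep '{"translation":[[24,32,0],[48,64,0],[72,96,0],[96,128,0],[120,160,0]],"yaw":[0,0,0,0,0],"gripper":[255,255,255,255,255]}'
```

```text
time_s: 0.52
ee_pos: [0.2355, -0.4482, 0.3647]
eef_rot: [3.136, -0.002, 0.139]
force: [0.6, -0.3, 0.6]
grip_width: 0.0641
time_s: 0.93
ee_pos: [0.3561, -0.2864, 0.3646]
eef_rot: [3.136, -0.002, 0.049]
force: [0.6, 0.1, 0.8]
grip_width: 0.0307
time_s: 1.35
ee_pos: [0.4769, -0.1244, 0.3646]
eef_rot: [3.136, -0.002, 0.049]
force: [-0.2, -0.7, -0.5]
grip_width: 0.0006
```

```bash
python3 -m creep '{"translation":[[24,33,0],[48,66,0],[72,99,0],[97,133,0],[97,133,0]],"yaw":[0,0,0,0,0],"gripper":[255,255,255,255,255]}'
python3 -m creep '{"translation":[[24,33,0],[48,66,0],[72,99,0],[96,133,0],[96,133,0]],"yaw":[0,0,0,0,0],"gripper":[255,255,255,255,255]}'
python3 - <<'E'
from h import *
o=ctrl.get_obs();print(o['ee_pos'],o['eef_rot'])
c=snap('wrist');save(c,'pics/w1.png');print(c['fx'],c['cx'],c['cy'],c['tool_from_camera'].round(3))
E
```

```text
time_s: 1.77
ee_pos: [0.576, 0.0136, 0.3625]
eef_rot: [3.138, 0.001, 0.053]
force: [-0.5, -0.5, -0.8]
grip_width: 0.0004
time_s: 2.18
ee_pos: [0.674, 0.1516, 0.3582]
eef_rot: [3.138, 0.006, 0.057]
force: [0.5, -0.5, -0.7]
grip_width: 0.0004
[0.67398561 0.15163581 0.35823482] [3.13782738 0.00623451 0.05740566]
309.70691628693146 320.25060253316155 196.99615940918994 [[ 0.    -0.969 -0.246  0.071]
 [ 1.     0.    -0.001  0.   ]
 [ 0.001 -0.246  0.969 -0.16 ]
 [ 0.     0.     0.     1.   ]]
```

View pics/w1.png

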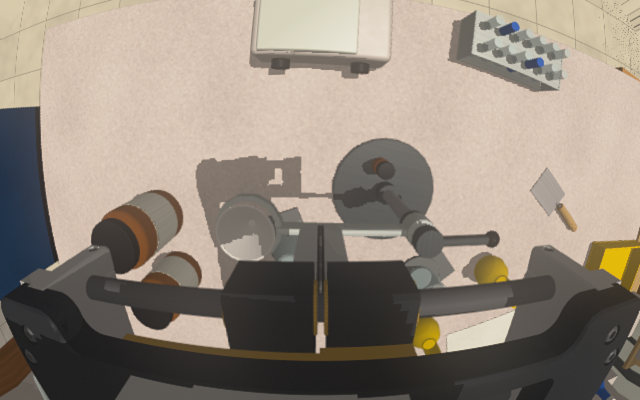

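Wrist view: the pillar head is at (425,238), the bar lies along row 232 from x=280 to 400, and the funnel is at (248,228). The closed fingertips are at (322,240). I'll check the wide black finger blocks' height and where the bar, pillar and fingers sit from the wrist depth.

```bash
cat >> h.py <<'E'
from scipy.spatial.transform import Rotation as Ro
def wcloud(c,o,tool=False):
    v,u=np.indices(c['depth'].shape);x=(u-c['cx'])/c['fx'];y=(v-c['cy'])/c['fy'];th=np.hypot(x,y)+1e-9
    d=c['depth'];k=np.tan(np.minimum(th,1.5))/th*d
    P=np.stack([x*k,y*k,d],-1);M=c['tool_from_camera'];P=P@M[:3,:3].T+M[:3,3]
    return P if tool else P@Ro.from_euler('xyz',o['eef_rot']).as_matrix().T+o['ee_pos']
E
python3 - <<'E'
from h import *
o=ctrl.get_obs();c=np.load('pics/wrist.npz')
Q=wcloud(c,o,True);P=wcloud(c,o)
for n,p in dict(tip=(310,232),tip2=(335,250),blk=(270,270),blk2=(270,320),blk3=(370,270)).items(): print(n,Q[p[1],p[0]].round(3))
for n,p in dict(bar1=(292,232),bar2=(380,232),top=(428,241),knob=(492,239),mouthF=(424,276)).items(): print(n,P[p[1],p[0]].round(3))
h=(P[...,2]>.205)&(P[...,2]<.22)&(c['depth']>0);w=P[h];w=w[(w[:,1]>.06)&(w[:,1]<.14)&(abs(w[:,0]-.625)<.03)]
f=np.polyfit(w[:,1],w[:,0],1);print('bar x(y)',f,np.polyval(f,[.037,.142]),len(w))
h=(P[...,2]>.24)&(P[...,2]<.255);w=P[h];w=w[(abs(w[:,0]-.63)<.03)&(abs(w[:,1]-.037)<.03)];print('pillar top',w.mean(0),w.min(0),w.max(0))
E
```

```text
tip [ 0.009 -0.005  0.004]
tip2 [ 0.009  0.008 -0.021]
blk [ 0.034 -0.013 -0.089]
blk2 [ 0.028 -0.011 -0.102]
blk3 [ 0.034  0.013 -0.089]
bar1 [0.625 0.176 0.212]
bar2 [0.63  0.082 0.212]
top [0.634 0.038 0.243]
knob [ 0.637 -0.039  0.243]
mouthF [ 0.49  -0.047  0.053]
bar x(y) [-0.02601401  0.6323217 ] [0.63135919 0.62862771] 485
pillar top [0.63179808 0.03405102 0.24349177] [0.61549431 0.00702783 0.24001442] [0.64708179 0.05192494 0.24581101]
```

```bash
python3 -m creep '{"translation":[[0,-8,-38],[0,-8,-76],[0,-8,-114],[0,-8,-152],[0,-8,-152]],"yaw":[-0.03,-0.03,-0.03,-0.03,-0.03],"gripper":[255,255,255,255,255]}'
python3 -m creep '{"translation":[[-10,0,0],[-20,0,0],[-28,0,0],[-34,0,0],[-40,0,0]],"yaw":[0,0,0,0,0],"gripper":[255,255,255,255,255]}'
```

```text
time_s: 2.65
ee_pos: [0.6702, 0.1399, 0.1992]
eef_rot: [3.136, 0.017, 0.026]
force: [-1.0, 0.0, -2.0]
grip_width: 0.0006
time_s: 3.07
ee_pos: [0.6304, 0.1392, 0.2017]
eef_rot: [3.136, 0.014, 0.025]
force: [2.8, -0.9, 1.2]
grip_width: 0.0005
```

```bash
python3 -m creep '{"translation":[[-11,-1,1],[-22,-3,2],[-33,-6,3],[-43,-10,4],[-53,-15,4]],"yaw":[0.12,0.24,0.36,0.48,0.6],"gripper":[255,255,255,255,255]}'
```

```text
time_s: 3.48
ee_pos: [0.5772, 0.1241, 0.2071]
eef_rot: [3.135, 0.012, 0.631]
force: [3.7, 0.4, -0.4]
grip_width: 0.0003
```

```bash
python3 -m creep '{"translation":[[-9,-6,0],[-18,-13,0],[-25,-22,0],[-32,-31,0],[-37,-40,0]],"yaw":[0.12,0.24,0.36,0.47,0.57],"gripper":[255,255,255,255,255]}'
python3 - <<'E'
from h import *
o=ctrl.get_obs();print(o['ee_pos'],o['eef_rot'])
c=snap('wrist');save(c,'pics/w2.png');t=snap('top');save(t,'pics/t2.png')
s=snap('side')
cv2.imwrite('pics/all.png',np.hstack([cv2.resize(x[...,::-1],(400,400),interpolation=2) for x in(t['pixels'][130:280,225:375],s['pixels'][130:280,240:390])]))
P=wcloud(c,o)
h=(P[...,2]>.205)&(P[...,2]<.217)&(c['depth']>0);w=P[h];w=w[(w[:,0]>.48)&(w[:,0]<.61)&(w[:,1]>0)&(w[:,1]<.12)];print(len(w))
f=np.polyfit(w[:,0],w[:,1],1);print(f,np.arctan(f[0]),np.polyval(f,.631))
E
```

```text
time_s: 3.9
ee_pos: [0.5397, 0.0838, 0.2084]
eef_rot: [3.134, 0.011, 1.207]
force: [0.8, 1.9, 1.2]
grip_width: 0.0004
[0.5397168  0.08384581 0.20841591] [3.13403921 0.01100569 1.20685328]
1441
[-0.48180359  0.34166761] -0.4489848023563965 0.037649544212516595
```

View pics/w2.png

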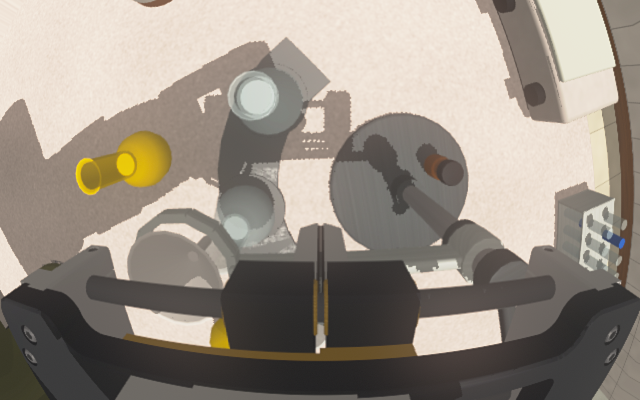

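View pics/all.png

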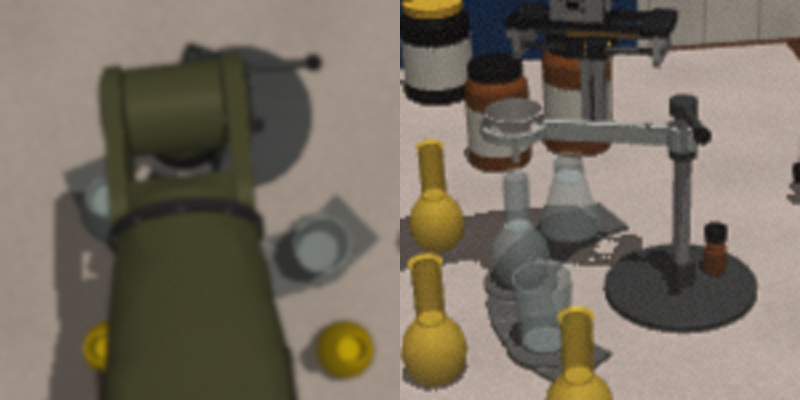

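The wrist view shows the flask mouth at (235,228) with the funnel, at (175,270), still short of it. In the side view the stem tip is at (516,155) and the flask mouth at (517,174). The bar fit disagrees with the finger geometry, probably because finger points got into it, so I'll redo it.

```bash
python3 - <<'E'
from h import *
o=ctrl.get_obs();c=np.load('pics/wrist.npz');s=np.load('pics/side.npz')
P=wcloud(c,o);Q=wcloud(c,o,True);A=np.array([.631,.038])
h=(P[...,2]>.209)&(P[...,2]<.2145)&(c['depth']>0)&(np.hypot(Q[...,0],Q[...,1])>.03)
w=P[h];w=w[(w[:,0]>.48)&(w[:,0]<.61)&(w[:,1]>0.02)&(w[:,1]<.12)]
for it in range(3):
    f=np.polyfit(w[:,0],w[:,1],1);w=w[abs(w[:,1]-np.polyval(f,w[:,0]))<.006]
print(len(w),'phi',np.arctan(f[0]),np.polyval(f,.631),w.min(0),w.max(0))
S=lambda x,y:(240+(x-400+.5)/2.6667-.5,130+(y+.5)/2.6667-.5)
st=at(s,*S(516,156),.157);m=at(s,*S(517,174),.147);print('stem',st,'mouth',m)
for q in(st,m): d=q[:2]-A;print(np.hypot(*d),-np.arctan2(d[1],-d[0]))
# wrist: flask mouth by ray at z=.147
def wat(u,v,z):
    x=(u-c['cx'])/c['fx'];y=(v-c['cy'])/c['fy'];th=np.hypot(x,y);k=np.sin(th)/th
    M=c['tool_from_camera'];R=Ro.from_euler('xyz',o['eef_rot']).as_matrix()
    d=R@M[:3,:3]@np.array([x*k,y*k,np.cos(th)]);p=R@M[:3,3]+o['ee_pos'];return p+d*(z-p[2])/d[2]
m=wat(235,228,.147);d=m[:2]-A;print('wrist mouth',m,np.hypot(*d),-np.arctan2(d[1],-d[0]))
for u,v in((420,252),(375,252),(240,256)):
    m=wat(u,v,.212);d=m[:2]-A;print('bar pt',m,np.hypot(*d),-np.arctan2(d[1],-d[0]))
p=wat(175,270,.222);d=p[:2]-A;print('funnel',p,np.hypot(*d),-np.arctan2(d[1],-d[0]))
cv2.imwrite('pics/w2z.png',cv2.resize(c['pixels'][180:340,110:330,::-1],None,fx=3.6,fy=3.6,interpolation=2))
E
```

```text
560 phi -0.3512320258963981 0.03723052560972567 [0.48389063 0.04124508 0.20900262] [0.6099707  0.09203991 0.21229773]
stem [0.45039557 0.10414883 0.157     ] mouth [0.44915439 0.07826731 0.147     ]
0.1923372728729363 -0.35108945049933926
0.18625058720481658 -0.21792035782425187
wrist mouth [0.47515936 0.09780284 0.147     ] 0.16692119364233476 -0.36641410083479065
bar pt [0.59288083 0.06181186 0.212     ] 0.044945252969116695 -0.5583612478778922
bar pt [0.56846747 0.07237356 0.212     ] 0.07135726251933366 -0.5026058128215427
bar pt [0.49694911 0.0974748  0.212     ] 0.1466522862154874 -0.41758021879923035
funnel [0.45961794 0.10567204 0.222     ] 0.18425882815105374 -0.3760681040069433
```

View pics/w2z.png

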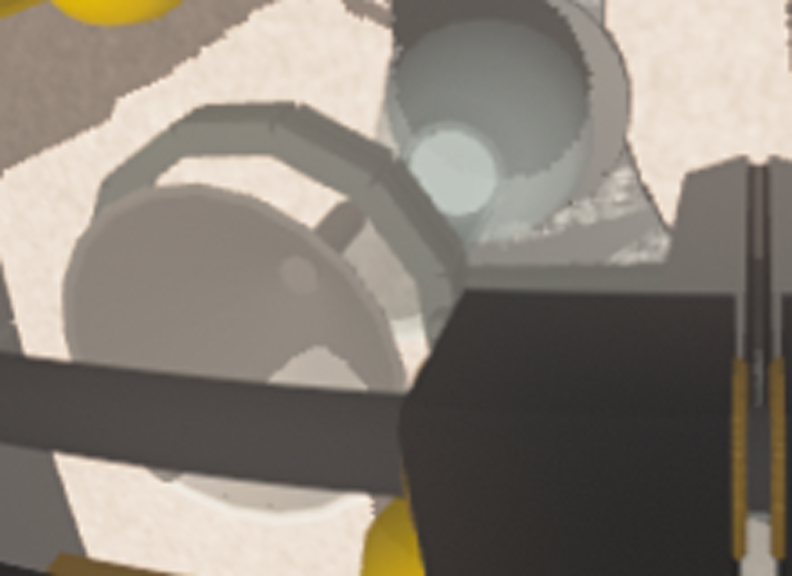

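```bash
python3 -m creep '{"translation":[[-2,-4,0],[-3,-8,0],[-5,-12,0],[-5,-12.5,0],[-5,-12.5,0]],"yaw":[0.05,0.1,0.14,0.14,0.14],"gripper":[255,255,255,255,255]}'
python3 - <<'E'
from h import *
o=ctrl.get_obs();print(o['ee_pos'],o['eef_rot'])
c=snap('wrist');s=snap('side')
P=wcloud(c,o);Q=wcloud(c,o,True)
h=(P[...,2]>.209)&(P[...,2]<.2145)&(c['depth']>0)&(np.hypot(Q[...,0],Q[...,1])>.03)
w=P[h];w=w[(w[:,0]>.48)&(w[:,0]<.61)&(w[:,1]>0.02)&(w[:,1]<.12)]
for it in range(3):
    f=np.polyfit(w[:,0],w[:,1],1);w=w[abs(w[:,1]-np.polyval(f,w[:,0]))<.006]
print(len(w),'phi',np.arctan(f[0]),np.polyval(f,.631))
cv2.imwrite('pics/s3.png',cv2.resize(s['pixels'][150:250,240:340,::-1],None,fx=6,fy=6,interpolation=2))
E
```

```text
time_s: 4.47
ee_pos: [0.5355, 0.0714, 0.2086]
eef_rot: [3.134, 0.011, 1.334]
force: [0.4, 0.7, -0.4]
grip_width: 0.0003
[0.53551132 0.0714492  0.20857684] [3.13357388 0.0113924  1.3335641 ]
562 phi -0.21482905490967258 0.037995527011283836
```

View pics/s3.png

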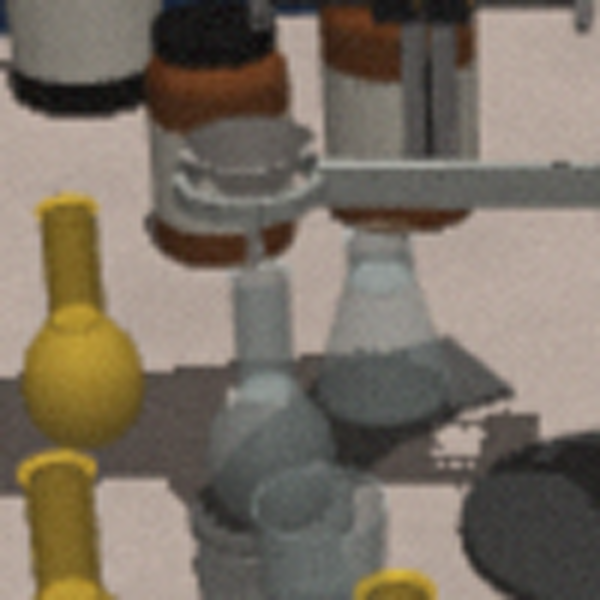

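Stem tip is at about (256,262) in the zoomed side view, right above the neck mouth at about (262,273).

```bash
python3 - <<'E'
from h import *
s=np.load('pics/side.npz');A=np.array([.631,.038])
S=lambda x,y:(240+(x+.5)/6-.5,150+(y+.5)/6-.5)
st=at(s,*S(256,263),.157);m=at(s,*S(262,273),.147);print('stem',st,'mouth',m,st-m)
print('pred stem', A+.19*np.array([-np.cos(.2148),np.sin(.2148)]))
E
```

```text
stem [0.44508941 0.06938616 0.157     ] mouth [0.4481516  0.07746101 0.147     ] [-0.00306219 -0.00807485  0.01      ]
pred stem [0.44536638 0.07849889]
```

```bash
python3 -m creep '{"translation":[[3,10,0],[6,25,0],[6,30,25],[6,30,60],[6,30,100]],"yaw":[0,0,0,0,0],"gripper":[255,255,255,255,255]}'
```

```text
time_s: 4.98
ee_pos: [0.541, 0.1027, 0.3083]
eef_rot: [3.137, 0.013, 1.334]
force: [0.1, -0.3, 0.7]
grip_width: 0.0007
```

```bash
python3 -m creep '{"translation":[[0,-20,15],[10,-60,15],[20,-100,15],[30,-140,15],[40,-180,15]],"yaw":[-0.12,-0.24,-0.36,-0.48,-0.6],"gripper":[255,255,255,255,255]}'
python3 -m creep '{"translation":[[5,-30,0],[5,-60,0],[5,-60,0],[5,-60,0],[5,-60,0]],"yaw":[-0.12,-0.24,-0.36,-0.48,-0.6],"gripper":[255,255,255,255,255]}'
python3 - <<'E'
from h import *
im=[ctrl.camera('side') for _ in range(4)];s=im[0];np.savez('pics/side.npz',**s)
t=snap('top')
m=np.mean([i['pixels'] for i in im],0).astype(np.uint8)
a=cv2.resize(m[160:220,255:315,::-1],(400,400),interpolation=2);b=cv2.resize(t['pixels'][140:260,240:360,::-1],(400,400),interpolation=2)
cv2.imwrite('pics/c4.png',np.hstack([a,b]))
def proj(c,X): p=c['R']@X+c['t'];return p[0]/p[2]*c['fx']+c['cx'],p[1]/p[2]*c['fy']+c['cy']
for n,X in(('stem',[.4454,.0785,.157]),('mouth',[.4454,.0785,.147]),('fun',[.4454,.0785,.222])):
    u,v=proj(s,np.array(X));U,V=proj(t,np.array(X));print(n,'side',(u-255)*6.667,(v-160)*6.667,'top',400+(U-240)*3.333,(V-140)*3.333)
E
```

```text
time_s: 5.4
ee_pos: [0.5815, -0.0783, 0.3234]
eef_rot: [3.137, 0.013, 0.728]
force: [0.9, 0.4, -0.1]
grip_width: 0.0005
time_s: 5.82
ee_pos: [0.587, -0.1382, 0.3231]
eef_rot: [3.137, 0.013, 0.119]
force: [0.6, 0.4, -0.2]
grip_width: 0.0005
stem side 180.95426239323518 213.6739278281791 top 601.6595608074265 284.36366330870675
mouth side 182.12030419189784 233.33832320072173 top 602.1798163377804 285.4160551263869
fun side 173.1710705319054 82.41640155679237 top 598.0530802284644 277.0683431622003
```

View pics/c4.png

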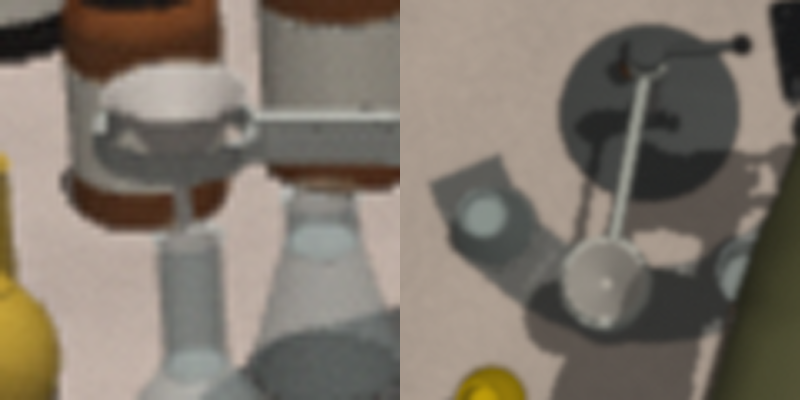

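Right-hand panel (top): funnel centre is at about (606,283), the bar runs from (643,80) to (614,238), and the lever is still unlocked. Left-hand panel (side): stem foot is at about (182,228) and the neck is centred on column 192. Both cameras hint that the stem is a few mm past the mouth, so I'll quantify that with the top camera alone.

```bash
python3 - <<'E'
from h import *
t=np.load('pics/top.npz');t0=cv2.imread('pics/top1.png');A=np.array([.6295,.037])
g=cv2.cvtColor(t['pixels'],cv2.COLOR_RGB2GRAY);P=cloud(t)
def hc(img,x0,y0,n,r0,r1,k=8):
    z=cv2.resize(img[y0:y0+n,x0:x0+n],None,fx=k,fy=k,interpolation=2);c=cv2.HoughCircles(z,3,1,500,param1=80,param2=.5,minRadius=r0*k,maxRadius=r1*k)
    if c is None: return None
    x,y,r=c[0,0];return x0+(x+.5)/k-.5,y0+(y+.5)/k-.5,r/k
f=hc(g,283,207,36,10,16);print('funnel',f,at(t,f[0],f[1],.222))
g0=cv2.cvtColor(t0,cv2.COLOR_BGR2GRAY)
f0=hc(g0,229,144,36,10,16);print('funnel start',f0,at(t,f0[0],f0[1],.222))
m=hc(g0,289,215,24,3,7);print('mouth',m,m and at(t,m[0],m[1],.147))
# bar line from pixels: bright ridge per row
pts=[]
for v in range(170,206):
    r=g[v,300:318].astype(float)-np.median(g[v,300:318]);r=np.clip(r-20,0,None)
    if r.sum()>20: u=300+(r*np.arange(18)).sum()/r.sum();pts.append(at(t,u,v,.212))
pts=np.array(pts);q=np.polyfit(pts[:,0],pts[:,1],1);print(len(pts),'bar phi',np.arctan(q[0]),'y at axis',np.polyval(q,.6295), 'resid',(pts[:,1]-np.polyval(q,pts[:,0])).std())
E
```

```text
Traceback (most recent call last):
TypeError: 'NoneType' object is not subscriptable
```

```bash
python3 - <<'E'
from h import *
t=np.load('pics/top.npz');t0=cv2.imread('pics/top1.png')
g=cv2.cvtColor(t['pixels'],cv2.COLOR_RGB2GRAY);g0=cv2.cvtColor(t0,cv2.COLOR_BGR2GRAY)
def hc(img,x0,y0,n,r0,r1,k=8):
    z=cv2.GaussianBlur(cv2.resize(img[y0:y0+n,x0:x0+n],None,fx=k,fy=k,interpolation=2),(0,0),3)
    c=cv2.HoughCircles(z,cv2.HOUGH_GRADIENT,1,500,param1=30,param2=8,minRadius=r0*k,maxRadius=r1*k)
    if c is None: return None
    x,y,r=c[0,0];return x0+(x+.5)/k-.5,y0+(y+.5)/k-.5,r/k
for n,a,z in(('funnel',(g,281,205,40,10,15),.222),('funnel0',(g0,227,142,40,10,15),.222),('mouth',(g0,289,215,24,3,7),.147)):
    f=hc(*a);print(n,f,f and at(t,f[0],f[1],z))
pts=[]
for v in range(170,206):
    r=g[v,300:318].astype(float)-np.median(g[v,300:318]);r=np.clip(r-20,0,None)
    if r.sum()>20: pts.append(at(t,300+(r*np.arange(18)).sum()/r.sum(),v,.212))
pts=np.array(pts);q=np.polyfit(pts[:,0],pts[:,1],1);print(len(pts),'phi',np.arctan(q[0]),'y at axis',np.polyval(q,.6295),'at stem',np.polyval(q,.444),'res',(pts[:,1]-np.polyval(q,pts[:,0])).std())
E
```

```text
funnel (np.float32(301.375), np.float32(223.75), np.float32(13.55)) [0.44362791 0.07323244 0.222     ]
funnel0 (np.float32(241.75), np.float32(181.375), np.float32(11.525)) [0.56293006 0.23576042 0.222     ]
mouth None None
36 phi -0.26635638892854996 y at axis 0.03259212740088693 at stem 0.08320383174261435 res 0.001899273931725517
```

The bright disc I took for the mouth is at the foot of the neck (depth z about 0.084), which biases the top estimate. I'll fit the neck and stem as cylinders from the side camera's depth.

```bash
python3 - <<'E'
from h import *
from scipy.optimize import least_squares as ls
s=np.load('pics/side.npz');P=cloud(s)
P=P[s['depth']>0]
cam=-s['R'].T@s['t']
def fit(z0,z1,r,lab,R=.03):
    w=P[(P[:,2]>z0)&(P[:,2]<z1)&(np.hypot(P[:,0]-.446,P[:,1]-.076)<R)]
    if len(w)<5: print(lab,len(w));return
    f=ls(lambda c:np.hypot(w[:,0]-c[0],w[:,1]-c[1])-r,[np.median(w[:,0]),np.median(w[:,1])+r],loss='soft_l1',f_scale=.002)
    print(lab,len(w),f.x.round(4),'rms',np.sqrt(np.mean(f.fun**2)).round(4),'x',w[:,0].min().round(3),w[:,0].max().round(3),'y',w[:,1].min().round(3),w[:,1].max().round(3))
fit(.1,.12,.0155,'neck lo');fit(.12,.14,.0155,'neck hi');fit(.158,.18,.004,'stem',.015);fit(.162,.172,.004,'stem',.03)
w=P[(P[:,2]>.188)&(P[:,2]<.208)&(P[:,0]>.5)&(P[:,0]<.6)&(abs(P[:,1]-.05)<.03)]
q=np.polyfit(w[:,0],w[:,1],1);print('bar',len(w),np.arctan(q[0]),np.polyval(q,[.63,.4445]))
E
```

```text
neck lo 57 [0.4465 0.0807] rms 0.002 x 0.433 0.461 y 0.061 0.078
neck hi 82 [0.4473 0.0805] rms 0.0023 x 0.432 0.462 y 0.06 0.097
stem 15 [0.4446 0.0738] rms 0.0008 x 0.442 0.448 y 0.069 0.076
stem 8 [0.4444 0.074 ] rms 0.0003 x 0.442 0.448 y 0.07 0.073
bar 212 -0.19679294942830142 [0.03460082 0.07158458]
```

Side depth puts the stem at (0.4445, 0.074) and the neck at (0.447, 0.0806), so the stem is 7 mm past. It needs nudging back by about 0.034 rad from the -y side.

```bash
python3 -m creep '{"translation":[[-14,38,0],[-28,76,0],[-43,114,0],[-58,156,0],[-58,158,-20]],"yaw":[-0.08,-0.16,-0.24,-0.32,-0.32],"gripper":[255,255,255,255,255]}'
python3 -m creep '{"translation":[[0,0,-30],[0,0,-60],[0,0,-93],[0,0,-93],[0,0,-93]],"yaw":[0,0,0,0,0],"gripper":[255,255,255,255,255]}'
python3 -m creep '{"translation":[[0,5,0],[0,10,0],[0,14,0],[0,18,0],[0,20,0]],"yaw":[0,0,0,0,0],"gripper":[255,255,255,255,255]}'
```

```text
time_s: 6.48
ee_pos: [0.528, 0.0251, 0.3072]
eef_rot: [3.139, 0.006, -0.188]
force: [1.4, -0.9, -0.2]
grip_width: 0.0002
time_s: 6.9
ee_pos: [0.5277, 0.0253, 0.2141]
eef_rot: [3.139, 0.008, -0.186]
force: [0.9, 0.1, 1.0]
grip_width: 0.0008
time_s: 7.32
ee_pos: [0.528, 0.0458, 0.2149]
eef_rot: [3.139, 0.007, -0.185]
force: [1.2, -0.9, 0.8]
grip_width: 0.0005
```

```bash
cat >> h.py <<'E'
from scipy.optimize import least_squares as ls
def stem():
    s=snap('side');P=cloud(s)[s['depth']>0]
    for z0,z1,r,l,R in((.1,.14,.0155,'neck',.03),(.158,.18,.004,'stem',.017)):
        w=P[(P[:,2]>z0)&(P[:,2]<z1)&(np.hypot(P[:,0]-.446,P[:,1]-.078)<R)]
        f=ls(lambda c:np.hypot(w[:,0]-c[0],w[:,1]-c[1])-r,[np.median(w[:,0]),np.median(w[:,1])+r],loss='soft_l1',f_scale=.002)
        print(l,len(w),f.x.round(4),np.sqrt(np.mean(f.fun**2)).round(4))
E
python3 -c "from h import *;stem()"
python3 -m creep '{"translation":[[0,1,0],[0,2,0],[0,2,0]],"yaw":[0,0,0],"gripper":[255,255,255]}'
python3 -c "from h import *;stem()"
```

```text
neck 137 [0.4473 0.0808] 0.0022
stem 12 [0.4459 0.0806] 0.0014
time_s: 7.62
ee_pos: [0.5279, 0.048, 0.2147]
eef_rot: [3.139, 0.007, -0.185]
force: [-0.3, 0.2, 0.6]
grip_width: 0.0006
neck 134 [0.4477 0.0808] 0.0019
stem 12 [0.4501 0.0832] 0.0015
```

Stem is within about 3 mm of the mouth in y. I'll retreat and go to the lever.

```bash
python3 -m creep '{"translation":[[0,-12,0],[0,-28,0],[10,-50,16],[30,-70,31],[55,-71,31]],"yaw":[0,0,0.08,0.16,0.25],"gripper":[255,255,255,255,255]}'
python3 - <<'E'
from h import *
stem();o=ctrl.get_obs();print(o['ee_pos'],o['eef_rot'])
c=snap('wrist');P=wcloud(c,o);h=(P[...,2]>.225)&(P[...,2]<.25)&(c['depth']>0);w=P[h]
w=w[(w[:,1]<.015)&(w[:,1]>-.055)&(abs(w[:,0]-.635)<.03)];q=np.polyfit(w[:,1],w[:,0],1);print('lever',len(w),w.min(0),w.max(0),q,np.polyval(q,-.02))
E
```

```text
time_s: 8.08
ee_pos: [0.5837, -0.0268, 0.2491]
eef_rot: [3.138, 0.003, 0.066]
force: [-0.2, 0.4, -0.1]
grip_width: 0.0005
neck 134 [0.4473 0.081 ] 0.0019
stem 12 [0.4482 0.0862] 0.0012
[ 0.58658389 -0.02578783  0.24676946] [3.13830407 0.00461511 0.07376912]
lever 2497 [ 0.62665875 -0.04926317  0.23163871] [0.64507784 0.01491747 0.24607784] [-0.05829828  0.63416133] 0.6353272978635145
```

```bash
python3 -c "
from h import *
for i in range(5): stem()
w=[cloud(snap('top'))]
"
```

```text
neck 138 [0.447  0.0813] 0.0023
stem 12 [0.4503 0.0847] 0.0012
neck 132 [0.4469 0.0806] 0.0021
stem 11 [0.4477 0.0845] 0.0016
neck 134 [0.4475 0.0806] 0.002
stem 12 [0.4496 0.0856] 0.0019
neck 137 [0.4473 0.0809] 0.0022
stem 11 [0.4453 0.0848] 0.0015
neck 139 [0.4475 0.0805] 0.0021
stem 12 [0.448 0.087] 0.0019
```

```bash
python3 -m creep '{"translation":[[25,6,-1],[34,5,-2],[41,4,-2],[48,4,-2],[55,5,-2]],"yaw":[0,0,0.1,0.22,0.34],"gripper":[255,255,255,255,255]}'
```

```text
time_s: 8.9
ee_pos: [0.6372, -0.018, 0.2438]
eef_rot: [3.139, 0.008, 0.41]
force: [-1.5, -1.7, -0.7]
grip_width: 0.0004
```

```bash
python3 -m creep '{"translation":[[7,0,0],[14,2,0],[20,4,0],[26,8,0],[31,12,0]],"yaw":[0.11,0.22,0.33,0.44,0.53],"gripper":[255,255,255,255,255]}'
```

```text
time_s: 9.32
ee_pos: [0.6681, -0.006, 0.2439]
eef_rot: [3.139, 0.009, 0.945]
force: [-0.9, -1.8, -0.2]
grip_width: 0.0007
```

```bash
python3 -m creep '{"translation":[[5,4,0],[9,9,0],[13,14,0],[15,19,0],[17,24,0]],"yaw":[0.11,0.22,0.33,0.42,0.5],"gripper":[255,255,255,255,255]}'
python3 -m creep '{"translation":[[1,2,0],[1,4,0],[2,6,0],[2,7,0],[2,7,0]],"yaw":[0.04,0.08,0.1,0.1,0.1],"gripper":[255,255,255,255,255]}'
```

```text
time_s: 9.73
ee_pos: [0.6845, 0.0155, 0.244]
eef_rot: [3.14, 0.015, 1.448]
force: [-14.4, -41.8, 3.6]
grip_width: 0.0006
time_s: 10.15
ee_pos: [0.6853, 0.0148, 0.2442]
eef_rot: [-3.141, 0.026, 1.541]
force: [-11.4, -41.2, 2.2]
grip_width: 0.0002
```

```bash
python3 -m creep '{"translation":[[0,-8,0],[0,-20,0],[0,-30,30],[0,-45,70],[0,-80,100]],"yaw":[0,0,0,0,0],"gripper":[255,255,255,255,255]}'
python3 -m creep '{"translation":[[-10,-40,0],[-20,-80,0],[-30,-120,0],[-30,-120,0]],"yaw":[0,0,0,0],"gripper":[255,255,255,255]}'
python3 - <<'E'
from h import *
for i in range(3): stem()
s=np.load('pics/side.npz');P=cloud(s);h=(s['depth']>0)&(P[...,2]>.229)&(P[...,2]<.25)
w=P[h];w=w[(w[:,0]>.6)&(w[:,0]<.73)&(abs(w[:,1]-.04)<.05)];print('lever pts',w.min(0),w.max(0))
for T in('side','top'):
    c=snap(T)
    if T=='top': b=cv2.resize(c['pixels'][130:250,260:380,::-1],(400,400),interpolation=2)
    else: a=cv2.resize(c['pixels'][130:230,270:370,::-1],(400,400),interpolation=2)
cv2.imwrite('pics/f.png',np.hstack([a,b]))
o=ctrl.get_obs();print(o['time_s'],o['force'])
E
```

```text
time_s: 10.57
ee_pos: [0.685, -0.0591, 0.344]
eef_rot: [3.14, 0.025, 1.545]
force: [0.4, 0.1, 1.1]
grip_width: 0.0003
time_s: 10.9
ee_pos: [0.6531, -0.1854, 0.3442]
eef_rot: [3.14, 0.026, 1.539]
force: [0.5, 1.1, -0.2]
grip_width: 0.0004
neck 141 [0.4471 0.0809] 0.0018
stem 12 [0.45   0.0842] 0.0016
neck 142 [0.4474 0.0806] 0.0022
stem 13 [0.4483 0.0847] 0.0016
neck 136 [0.4474 0.081 ] 0.0019
stem 12 [0.4492 0.0849] 0.0016
lever pts [0.6155934  0.01763382 0.22918741] [0.70068496 0.05218068 0.2438202 ]
11.15 [-0.78368302  0.23972503 -1.03477506]
```

View pics/f.png

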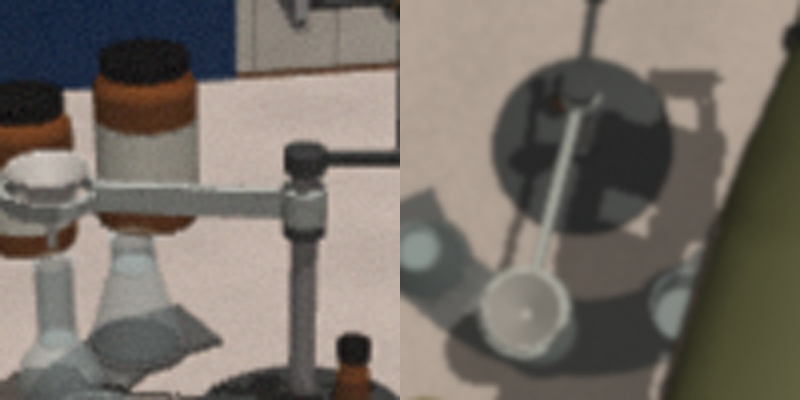

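The lever points away from the robot; it met a hard stop at about 42 N. The stem reads about 4 mm from the mouth centre in the side depth, and the top view gives about 3 mm. The gripper is clear of everything, so I'm handing in.

```bash
python3 -c "
from h import *
t=np.load('pics/top.npz');p=at(t,317.9,131.5,.236);print(p,np.hypot(p[0]-.6295,p[1]-.037),np.arctan2(p[0]-.6295,-(p[1]-.037)))
print(ctrl.hand_in())"
```

```text
[0.69778311 0.02465124 0.236     ] 0.06939073808481468 1.3918835670555318
the job is handed in; nothing more can be done
None
```

I pushed the swing arm round to the flask, moved the lock lever to its stop, and handed the job in at about 11 s. No verdict came back, and the lever's end angle is the one check that isn't clean.

- **Funnel:** My first push went about 7 mm past the mouth, so I nudged the arm back from the other side. At the end, side-camera depth put the stem at (0.449, 0.085) and the flask neck at (0.447, 0.081). That is about 4 mm apart, against the 11 mm limit. A rough top-view estimate gave about 3 mm. The reading was the same before and after I pushed the lever.
- **Lever:** It turned until it met a hard stop. The force rose from about 2 N to 42 N, and the lever moved no further when I pressed again.
- **Lever angle, unresolved:** A rough top-view pick gave about 1.39 rad in world axes, while the limit is above 1.42 rad relative to the stand. The knob was cut off in that picture, so I measured a point on the bar instead. The start readings suggest the stand is turned slightly negative (between -0.03 and -0.19 rad), which would account for the gap. I relied on the hard stop and did not measure the angle again.
- **Other objects:** The flask neck stayed within about 1 mm across all side-camera readings. I saw no sign that anything else had moved, but I did not measure the other objects again. The gripper was clear of everything at hand-in.

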